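Punch-mark the disc in the green tray through its guide bush

ROBOT

A 7-joint arm with a two-finger parallel gripper is mounted at the origin on the work surface. World frame = base frame: x ahead of the robot, y to its left, z up, the work surface at z = 0. Lengths are in m, angles in rad, forces in N, time in s.
With the tool pointing down it reaches from about 0.4 to 0.85 m from the base axis. Payload 10.4 kg.
Tool frame: the origin (TCP) lies between the finger pads; the fingertips stand 11 mm ahead of it and the grasp point (between the pads) lies 8 mm behind it; z points along the fingers, y is the direction in which the jaws open and shut (so a half turn about z gives the same grasp; the last joint's range is limited). The gripper opens to 87 mm and grips with 3 to 60 N. Pads are 19 mm wide; open, the fingers measure 117 mm over their backs; the gripper's body (75 mm by 190 mm) begins 51 mm behind the grasp point.
Start: joints at [1.315, 0.332, -0.065, 1.46, 0.022, 1.35, -0.088], TCP at [0.144, -0.608, 0.234] pointing down, gripper open.
Joint ranges: [-2.6, 2.6], [-0.5, 2.12], [-1.47, 1.34], [0.16, 2.42], [-1.27, 4.41], [0.06, 2.06], [-2.6, 2.6]. Speed limits (rad/s): [2.22, 2.22, 2.79, 2.79, 3.14, 3.14, 3.14].

INTERFACE

Orientations are given as a unit quaternion [x, y, z, w].
In Python, from bench import r, eyes gives the robot as it stands.
- The arm moves only by the shell command python3 -m inch 'ROWS' [FORCE]. ROWS is a JSON object of lists of equal length, an entry for each row: "translation": the shift along the world's x, y, z scaled (see below), a list of three; "rot": the turn, a rotation vector about the world's x, y, z scaled (see below), a list of three; "jaw": the finger opening in mm, from 0 to 87. In form: {"translation": [[tx, ty, tz], ...], "rot": [[ax, ay, az], ...], "jaw": [jaw, ...]}. A call has 1 to 20 rows; each row is the pose to reach, as a shift and turn from the pose measured when the call began; what a row does not reach only later rows make up. The controller multiplies each number of a shift by 100 mm and each number of a turn by 60 degrees. A row lasts 1/10 s, in which the tool goes at most 50 mm and 8.59 degrees, less where a joint would pass 70% of its speed; a pose out of reach is approached as far as the arm can. A call with a number of a shift or a turn outside -1 to 1 is refused whole. A call with a gripper value outside its range is refused whole. The fingers move at their own pace and stop on an object; FORCE is the grip in N (left out, the last holds). Time passes only in rows, so rows that repeat a pose let the fingers close. It gives the time, the measured TCP pose, the force and the opening at its end, in the units of the state.
- r.read_state(): the state, without advancing time (a new reading comes with each control period).
- eyes.camera(name): name is "scene" or "side" or "wrist"; returns the picture (420x560x3 uint8, blue, green, red); there is no depth.
- eyes.calibration(name): a dict with "fx", "fy", "cx", "cy" (pixels), "R" (3x3) and "t" (3): a world point X has camera coordinates R X + t; the wrist camera has in their place "hand_eye" (4x4, takes a point from camera to tool coordinates, whose origin is the TCP and whose axes are the flange's). Camera axes: x right, y down, z forward; pixel columns grow to the right and rows downward; lengths in m; the calibration is good to about 2 mm. A picture is of the moment at which its call begins: read the wrist's pose just before it. calibration takes no time and is no camera call.
- r.close_job(): hands the job in, once; it reports no verdict.
The state is a dict: "time": time; "joint_positions": joint angles; "joint_vel": joint speeds; "joint_torque": joint torques, N m; "ee_pos": TCP position; "eef_rot": TCP orientation; "ft_force": force on the tool from outside, world axes, zero at the start; "torque": the same for the moment, N m; "width": finger opening in m.
Only numpy, scipy, OpenCV 4.12 (cv2) and the standard library are available. Lean on these libraries where they do the work, as an engineer would, in place of code of your own. Each camera call takes 0.05 s, during which the arm holds its last target. There are 200 camera calls.

TASK

Take the automatic punch out of its stand, set its nose down inside the brass guide bush in the green tray, and press straight down, gently, until the punch's spring trips and the force gives way; stop there, without ramming the punch on against its end stop. Then put the punch back upright in its stand, fully down, and let go of it. Do not put the punch on the disc in the purple tray, and leave the jar and the plaster model where they are.

Things in the scene. Friction and masses are not known exactly. Their poses are not given: they have to be found in the camera images.
- punch_grip (a point): Automatic punch, about 0.3 kg, upright in its stand at the start. This is its grip point: on its axis, at the centre of its round dark steel neck (18 mm diameter, 54 mm long, red cap at the top end). z axis along the punch, from nose to cap. The neck's lower end, on the red flange, is 27 mm below this point.
- punch_flange (a point): Centre of the upper face of the punch's red flange (38 mm diameter, 7 mm thick), below the neck; fingertips can bear on it when pressing down. Under the flange is a steel barrel (26 mm diameter, 28 mm long), from which 32 mm of brass nose stand out at rest.
- punch_nose: Sliding brass nose of the punch, 7 mm diameter, tapered to a 3 mm point; origin at the tip, z along the punch, upward. Out at rest, the tip is 94 mm below punch_grip. Pushing it in takes 3 N at first and 1.6 N more per mm; at about 6 mm and 12 N the punch trips and the force drops at once to about 5 N. Then it climbs again, to a hard stop 12.5 mm in. It springs out when unloaded. Over 25 N spoils the work.
- punch_pin (a point): Top of the thin green trip pin (6 mm diameter) in the middle of the punch's cap. At rest it stands 2 mm out of the cap, 29 mm above punch_grip; when the punch trips it jumps up by about 6 mm and stays up (at least 3 mm up counts as tripped) until the nose is unloaded, when it drops back.
- stand_mouth (a point): The punch's stand: a white upright round tube, 68 mm outside diameter, 66 mm high, fixed to the bench. This point is the centre of its open mouth at the top. The hole is 31 mm in diameter and goes all the way down. With the punch fully down, its flange rests on the mouth and punch_grip is 34 mm above this point.
- green_centre (a point): Centre of the inner floor of the green plastic tray (130 x 130 mm, walls 34 mm high, fixed), 4 mm above the bench. In the tray lies a round metal disc, 98 mm diameter, with a brass guide bush in its middle, straight above this point. Unknown packing lies under the disc: its upper face is anywhere from 8 to 26 mm above this point, to be found by feel.
- green_bush_axis (a point): A point in the air on the vertical axis of the green tray's brass guide bush, 45 mm above the bench, above the bush in every case. The bush is a ring fixed to the disc: 30 mm outside diameter, 11 mm bore, 10 mm high above the disc's upper face. The bore ends on the disc's face, the place to be marked.
- purple_centre (a point): The same point of the purple tray, which has the same size and holds a like disc and bush. Not to be marked.
- jar: Bystander: a small round jar, 56 mm diameter, 75 mm high; origin at the centre of its underside.
- model: Bystander: a plaster dental model, 58 x 64 x 27 mm; origin at the centre of its underside.
There are look-alikes about, which are no part of the job. What is meant by the part that bears green_centre is not orange or pink, and is the smaller of those in its own colour.

How it is judged:
On the way:
1. the punch trips in the green tray's bush: the green pin is up by at least 3 mm while the nose's tip is within 3.5 mm of the bush's axis, on the disc, and the punch leans less than 7 degrees (z of punch_pin in the frame of punch_grip above 0.032 m and horizontal distance between punch_nose and green_centre below 0.0035 m and z of punch_nose in the frame of green_centre below 0.029 m and angle between punch_nose's own z axis and vertical below 0.12 rad), for 0.05 s.
At the end, for the whole second after the job is handed in: the disc in the green tray has been marked (the punch tripped there), and the punch stands at rest and released in its stand, fully down (flange within 3 mm of the mouth, centred within 6 mm, leaning less than 4.5 degrees) (horizontal distance between punch_grip and stand_mouth below 0.006 m and z of punch_grip in the frame of stand_mouth between 0.03 and 0.037 m and angle between punch_nose's own z axis and vertical below 0.08 rad and linear speed of punch_nose below 0.02 m/s); the robot touches nothing.
It fails at once if the nose is loaded with more than 25 N (punch rammed) (contact force between punch_nose and anything else above 25 N).
It fails at once if the punch is put to the purple tray's disc or bush (nose within 30 mm of its centre, pushed in by more than 2 mm) (horizontal distance between punch_nose and purple_centre below 0.03 m and z of punch_nose in the frame of punch_grip above -0.092 m).
It fails at once if a bystander is moved by more than 20 mm (distance of any of jar, model from where it was at the start of the episode above 0.02 m).
It also fails if it takes over 64 s, if anything falls off the work surface, if the arm or the gripper's body presses on something with over 40 N, if the wrist force passes 120 N, or if a joint passes its speed limit or range.

## Working session

There is one attempt and no reset: what is moved stays moved. The work goes in short steps, Python scripts to look and compute and a shell command to move; the robot and the scene stay as the last step left them, time stands still between calls to the robot, and variables do not carry over. Pictures are saved under pics/ and viewed, about 8 in all and at most 12, crops included, and the job is handed in when it is done.

```bash
ls; mkdir -p pics; python3 - <<'E'
from bench import r,eyes
import cv2,numpy as np
s=r.read_state();print({k:np.round(v,3).tolist() for k,v in s.items()})
for n in ["scene","side","wrist"]:
    cv2.imwrite(f"pics/{n}0.png",eyes.camera(n)); print(n,{k:np.round(v,3).tolist() for k,v in eyes.calibration(n).items()})
E
```

```text
pics
{'time': 0.0, 'joint_positions': [1.315, 0.333, -0.065, 1.461, 0.022, 1.35, -0.089], 'joint_vel': [-0.001, -0.001, 0.0, -0.001, -0.001, -0.001, -0.0], 'joint_torque': [-0.0, -62.325, 0.024, -38.989, -0.061, 0.04, 0.0], 'ee_pos': [0.144, -0.608, 0.233], 'eef_rot': [0.993, 0.116, -0.0, -0.001], 'ft_force': [0.671, 0.667, -0.433], 'torque': [-0.06, -0.029, 0.028], 'width': 0.087}
scene {'fx': 397.45, 'fy': 397.45, 'cx': 285.462, 'cy': 206.124, 'R': [[0.665, 0.747, -0.011], [0.454, -0.415, -0.789], [-0.594, 0.519, -0.615]], 't': [-0.309, -0.139, 1.278]}
side {'fx': 381.92, 'fy': 381.92, 'cx': 283.991, 'cy': 210.307, 'R': [[-0.995, -0.1, -0.002], [-0.048, 0.494, -0.868], [0.088, -0.864, -0.497]], 't': [0.453, 0.113, 0.876]}
wrist {'fx': 311.815, 'fy': 311.815, 'cx': 278.94, 'cy': 208.463, 'hand_eye': [[-0.001, -0.955, -0.296, 0.081], [1.0, -0.001, -0.001, -0.0], [0.0, -0.296, 0.955, -0.15], [0.0, 0.0, 0.0, 1.0]]}
```

View pics/scene0.png

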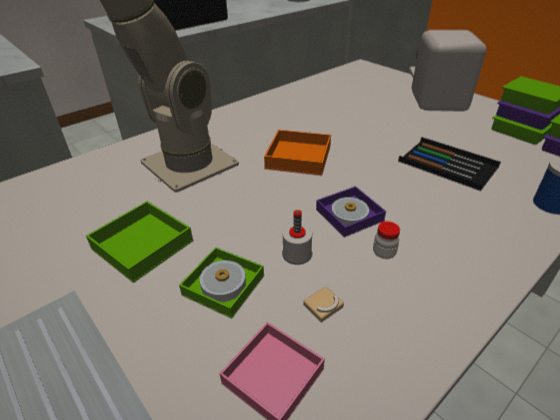

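View pics/side0.png

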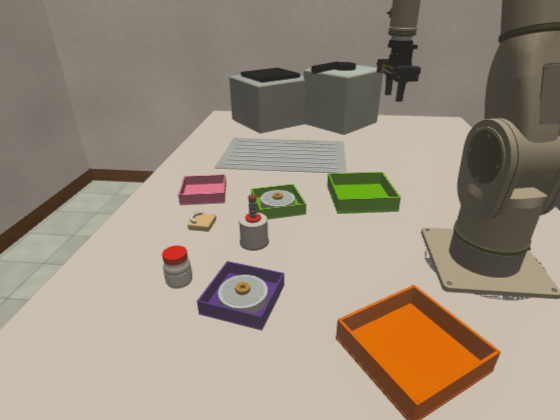

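Candidates for the target tray: a large empty green tray at scene (140,238), a small green tray with disc and bush at (222,280), the purple tray (350,210), orange (298,150) and pink (272,370), plus the stack at right (532,95). I choose the small green one at (222,280). The punch in its stand is at (297,240). Next, close crops.

```bash
python3 - <<'E'
import cv2
a=cv2.imread("pics/scene0.png")[200:320,175:325];b=cv2.imread("pics/side0.png")[182:257,230:315]
cv2.imwrite("pics/c1.png",cv2.resize(a,None,fx=5,fy=5,interpolation=cv2.INTER_CUBIC))
cv2.imwrite("pics/c2.png",cv2.resize(b,None,fx=8,fy=8,interpolation=cv2.INTER_CUBIC))
E
```

```text
(no output)
```

View pics/c1.png

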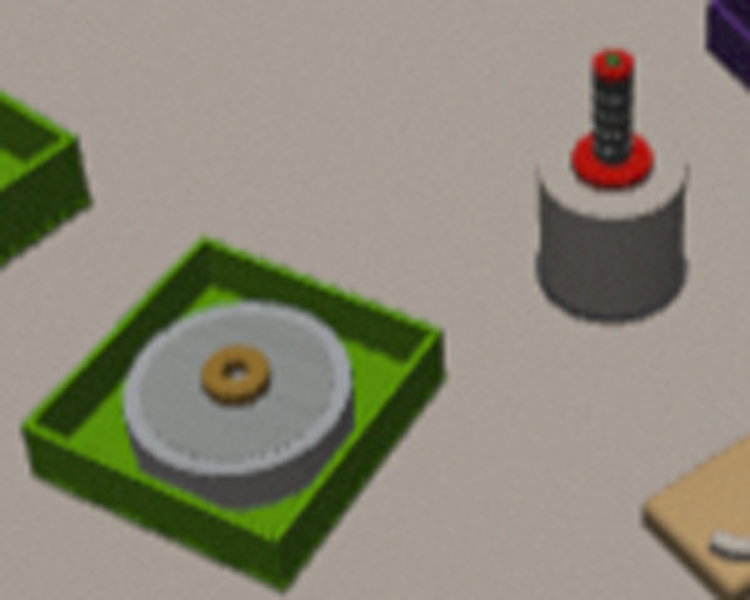

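View pics/c2.png

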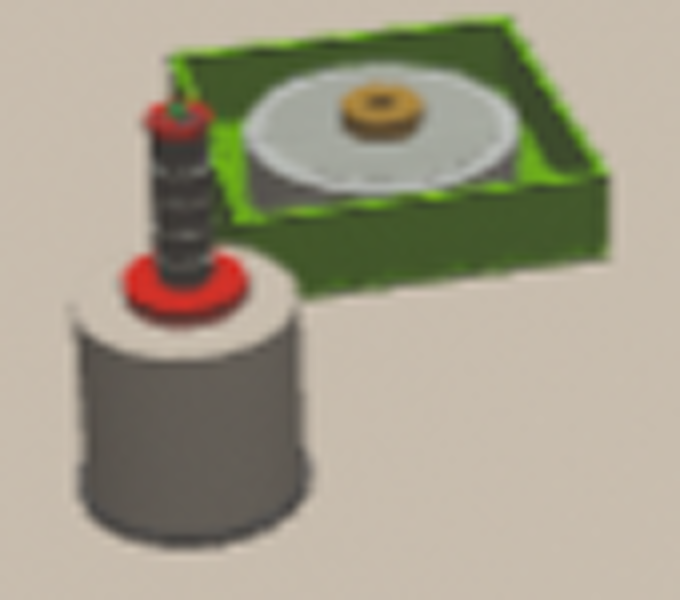

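The crops confirm the small green tray: bush bore at scene (222.4,274.2) and side (277.5,194.8). The punch cap is at scene (297.6,211.6) / side (252.4,196.0), and the flange top at (297.4,231.4) / (253.2,216.6).

```bash
cat > h.py <<'E'
from bench import r,eyes
import numpy as np
from scipy.spatial.transform import Rotation as Ro
def cam(n,s=None):
    c=eyes.calibration(n); K=np.array([[c["fx"],0,c["cx"]],[0,c["fy"],c["cy"]],[0,0,1]])
    if n!="wrist": return K,np.array(c["R"]),np.array(c["t"])
    s=s or r.read_state(); T=np.eye(4);T[:3,:3]=Ro.from_quat(s["eef_rot"]).as_matrix();T[:3,3]=s["ee_pos"]
    M=np.linalg.inv(T@np.array(c["hand_eye"])); return K,M[:3,:3],M[:3,3]
def proj(n,X,s=None):
    K,R,t=cam(n,s);p=K@(R@np.array(X)+t);return p[:2]/p[2]
def atz(n,uv,z,s=None):
    K,R,t=cam(n,s);d=R.T@np.linalg.inv(K)@[*uv,1];o=-R.T@t;return o+d*(z-o[2])/d[2]
def tri(*obs):
    A=[];b=[]
    for n,uv,*s in obs:
        K,R,t=cam(n,*s);d=R.T@np.linalg.inv(K)@[*uv,1];d/=np.linalg.norm(d);P=np.eye(3)-np.outer(d,d);A.append(P);b.append(P@(-R.T@t))
    return np.linalg.lstsq(np.vstack(A),np.hstack(b),rcond=None)[0]
E
python3 - <<'E'
from h import *
np.set_printoptions(precision=4,suppress=True)
for k,a,b,z in [("bush",(222.4,274.2),(277.5,194.8),.035),("cap",(297.6,211.6),(252.4,196),.127),("flange",(297.4,231.4),(253.2,216.6),.073)]:
    print(k,tri(("scene",a),("side",b)),atz("scene",a,z),atz("side",b,z))
print(Ro.from_quat(r.read_state()["eef_rot"]).as_matrix())
# tray corners top z=.034
for c in [(205,238),(442,333),(285,545),(25,428)]:
    print(atz("scene",(175+c[0]/5,200+c[1]/5),.034))
print("jar",atz("scene",(387,238),.0),"model",atz("scene",(323,303),.015), "purple",atz("scene",(350,206),.03))
E
```

```text
bush [ 0.4951 -0.2089  0.0341] [ 0.497  -0.2091  0.035 ] [ 0.4943 -0.2084  0.035 ]
cap [ 0.5305 -0.0218  0.1261] [ 0.5323 -0.0225  0.127 ] [ 0.5297 -0.021   0.127 ]
flange [ 0.5316 -0.0232  0.0699] [ 0.5355 -0.0255  0.073 ] [ 0.5298 -0.0192  0.073 ]
[[ 0.973   0.2307 -0.0003]
 [ 0.2307 -0.973   0.001 ]
 [-0.     -0.0011 -1.    ]]
[ 0.418  -0.1728  0.034 ]
[ 0.5382 -0.1294  0.034 ]
[ 0.5847 -0.2468  0.034 ]
[ 0.4629 -0.2925  0.034 ]
jar [0.6437 0.1787 0.    ] model [ 0.6846 -0.0923  0.015 ] purple [0.5199 0.1781 0.03  ]
```

```bash
for i in 1; do python3 -m inch '{"translation":[[0.88,1,0],[0.88,1,0],[0.88,1,0]],"rot":[[0,0,0],[0,0,0],[0,0,0]],"jaw":[60,60,60]}' 40; done
python3 -m inch '{"translation":[[0.88,1,0],[0.88,1,0],[0.88,1,0]],"rot":[[0,0,0],[0,0,0],[0,0,0]],"jaw":[60,60,60]}'
python3 -m inch '{"translation":[[0.88,1,0],[0.88,1,0],[0.88,1,0]],"rot":[[0,0,0],[0,0,0],[0,0,0]],"jaw":[60,60,60]}'
python3 -m inch '{"translation":[[0.88,1,0],[0.88,1,0],[0.88,1,0],[0.88,1,0]],"rot":[[0,0,0],[0,0,0],[0,0,0],[0,0,0]],"jaw":[60,60,60,60]}'
```

```text
time: 0.45
ee_pos: [0.2346, -0.5052, 0.2327]
eef_rot: [0.993, 0.117, 0.0, -0.001]
ft_force: [-0.4, 0.6, 0.7]
width: 0.0709
time: 0.75
ee_pos: [0.3245, -0.4024, 0.2327]
eef_rot: [0.993, 0.119, 0.0, -0.001]
ft_force: [-0.4, -0.7, -0.8]
width: 0.0607
time: 1.05
ee_pos: [0.4144, -0.2994, 0.2328]
eef_rot: [0.993, 0.12, 0.001, -0.001]
ft_force: [0.4, -0.6, 0.2]
width: 0.0597
time: 1.45
ee_pos: [0.5052, -0.1936, 0.2326]
eef_rot: [0.992, 0.124, 0.001, -0.002]
ft_force: [-0.3, -0.3, -0.5]
width: 0.0599
```

```bash
python3 -m inch '{"translation":[[0,0,0],[0,0,0]],"rot":[[0,0,0],[0,0,0]],"jaw":[60,60]}'
python3 - <<'E'
from h import *
import cv2,json
s=r.read_state();im=eyes.camera("wrist");cv2.imwrite("pics/w1.png",im)
json.dump({k:np.array(v).tolist() for k,v in s.items()},open("w1.json","w"));print(s["ee_pos"],s["joint_vel"])
print(proj("wrist",(.496,-.209,.033),s))
cv2.imwrite("pics/w1b.png",cv2.resize(im,None,fx=1.4,fy=1.4,interpolation=cv2.INTER_CUBIC))
E
```

```text
time: 1.65
ee_pos: [0.505, -0.1937, 0.2324]
eef_rot: [0.992, 0.124, 0.001, -0.002]
ft_force: [-0.1, 0.5, -0.7]
width: 0.0602
[ 0.50496812 -0.19372919  0.23241867] [ 0.01462802 -0.00588172  0.01261178  0.00065027  0.00299272  0.00116812
  0.00179597]
[291.18610375 196.86295384]
```

View pics/w1b.png

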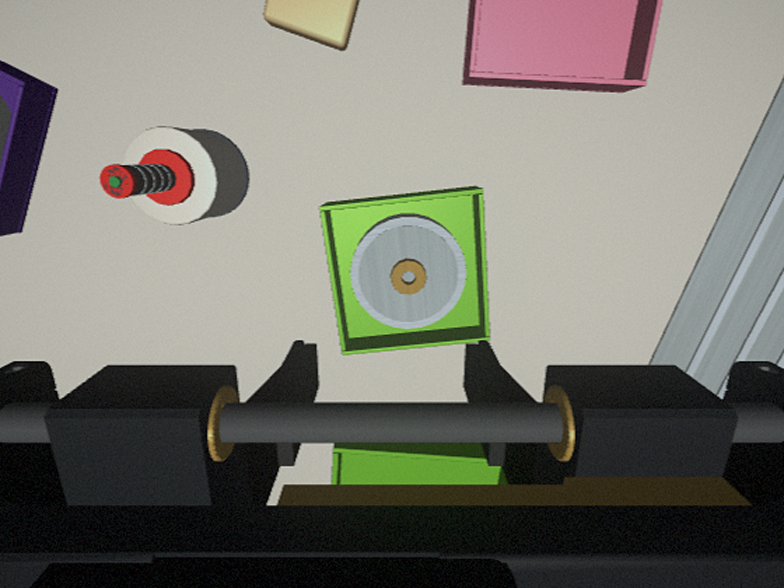

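The wrist view shows the bore at (291.8,197.1) against a predicted (291.2,196.9), so they agree. The cap is at (82.9,129.3) and the flange at (118.6,126.8).

```bash
python3 - <<'E'
from h import *
import json
s=json.load(open("w1.json"));np.set_printoptions(precision=4,suppress=True)
for k,a,b,w,z in [("bush",(222.4,274.2),(277.5,194.8),(291.8,197.1),.034),("cap",(297.6,211.6),(252.4,196),(82.9,129.3),.128),("flange",(297.4,231.4),(253.2,216.6),(118.6,126.8),.073)]:
    print(k,tri(("scene",a),("side",b),("wrist",w,s)),atz("wrist",w,z,s))
M=Ro.from_quat(s["eef_rot"]).as_matrix();print(M)
E
```

```text
bush [ 0.4956 -0.2093  0.0341] [ 0.4961 -0.2097  0.034 ]
cap [ 0.5313 -0.0226  0.1259] [ 0.5328 -0.0246  0.128 ]
flange [ 0.5319 -0.0237  0.0697] [ 0.5327 -0.0257  0.073 ]
[[ 0.9693  0.2458  0.0015]
 [ 0.2458 -0.9693  0.0052]
 [ 0.0028 -0.0047 -1.    ]]
```

```bash

python3 -m inch '{"translation":[[0.13,0.85,0],[0.13,0.85,0],[0.13,0.85,0],[0.13,0.85,0]],"rot":[[-0.005,0.0015,0],[-0.005,0.0015,0],[-0.005,0.0015,0],[-0.005,0.0015,0]],"jaw":[60,60,60,60]}'
python3 -m inch '{"translation":[[0.13,0.82,0],[0.13,0.82,0],[0.13,0.82,0],[0.13,0.82,0]],"rot":[[0,0,0],[0,0,0],[0,0,0],[0,0,0]],"jaw":[60,60,60,60]}'
python3 - <<'E'
from h import *
import cv2,json
s=r.read_state();im=eyes.camera("wrist")
M=Ro.from_quat(s["eef_rot"]).as_matrix();print(s["ee_pos"],M[:,2])
for z in(.128,.073):print(proj("wrist",(.5317,-.0237,z),s))
json.dump({k:np.array(v).tolist() for k,v in s.items()},open("w2.json","w"))
cv2.imwrite("pics/w2.png",cv2.resize(im[80:300,180:400],None,fx=2.7,fy=2.7,interpolation=cv2.INTER_CUBIC))
E
```

```text
time: 2.1
ee_pos: [0.5174, -0.11, 0.2326]
eef_rot: [0.992, 0.123, -0.0, 0.001]
ft_force: [-0.3, -1.4, -0.8]
width: 0.0601
time: 2.5
ee_pos: [0.5303, -0.0297, 0.2325]
eef_rot: [0.992, 0.122, -0.0, 0.001]
ft_force: [-0.3, -1.0, 0.1]
width: 0.0602
[ 0.53033618 -0.02974445  0.23245761] [-3.39711944e-04 -1.87607454e-03 -9.99998182e-01]
[273.01990435 207.83752598]
[273.9116825  192.00403809]
```

View pics/w2.png

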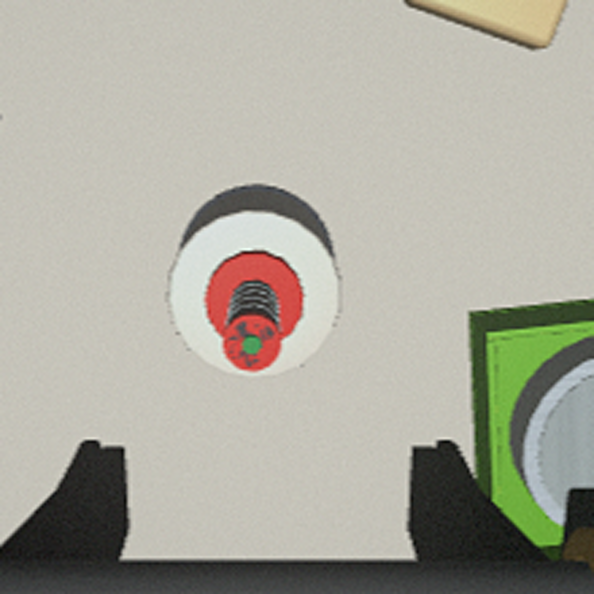

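Pin at (273.1,207.8) matches the prediction (273.0,207.8) exactly. Descend and grasp.

```bash

python3 -m inch '{"translation":[[0.014,0.06,-0.3],[0.014,0.06,-0.6],[0.014,0.06,-0.8],[0.014,0.06,-0.8]],"rot":[[0.002,0,0],[0.002,0,0],[0.002,0,0],[0.002,0,0]],"jaw":[60,60,60,60]}'
python3 -m inch '{"translation":[[0,0,-0.3],[0,0,-0.5],[0,0,-0.61],[0,0,-0.64],[0,0,-0.64]],"rot":[[0,0,0],[0,0,0],[0,0,0],[0,0,0],[0,0,0]],"jaw":[50,50,50,50,50]}'
```

```text
time: 2.95
ee_pos: [0.5298, -0.0271, 0.1497]
eef_rot: [0.993, 0.12, -0.003, -0.0]
ft_force: [0.3, -0.1, 0.4]
width: 0.0599
time: 3.45
ee_pos: [0.5303, -0.0275, 0.0865]
eef_rot: [0.993, 0.12, -0.002, -0.0]
ft_force: [0.2, 0.3, -0.0]
width: 0.05
```

```bash

python3 -m inch '{"translation":[[0.014,0.038,0],[0.014,0.038,0],[0.014,0.038,0]],"rot":[[0,-0.003,0],[0,-0.003,0],[0,-0.003,0]],"jaw":[40,40,40]}'
python3 -m inch '{"translation":[[0,0,0],[0,0,0],[0,0,0],[0,0,0],[0,0,0],[0,0,0]],"rot":[[0,0,0],[0,0,0],[0,0,0],[0,0,0],[0,0,0],[0,0,0]],"jaw":[10,10,10,10,10,10]}' 45
```

```text
time: 3.75
ee_pos: [0.5322, -0.0235, 0.0872]
eef_rot: [0.993, 0.12, -0.0, 0.0]
ft_force: [0.1, 0.4, 0.3]
width: 0.0412
time: 4.35
ee_pos: [0.5322, -0.0237, 0.0872]
eef_rot: [0.993, 0.12, -0.0, 0.0]
ft_force: [-0.1, -0.2, 1.0]
width: 0.0173
```

```bash

python3 -m inch '{"translation":[[0,0,0.2],[0,0,0.45],[0,0,0.75],[0,0,0.9],[0,0,0.9]],"rot":[[0,0,0],[0,0,0],[0,0,0],[0,0,0],[0,0,0]],"jaw":[10,10,10,10,10]}'
python3 -m inch '{"translation":[[-0.09,-0.4,0],[-0.18,-0.8,0],[-0.18,-0.93,0],[-0.18,-0.93,0]],"rot":[[0,0,0],[0,0,0],[0,0,0],[0,0,0]],"jaw":[10,10,10,10]}'
python3 -m inch '{"translation":[[-0.09,-0.4,0],[-0.18,-0.8,0],[-0.18,-0.9,-0.2],[-0.18,-0.9,-0.2],[-0.18,-0.9,-0.2]],"rot":[[0,0,0],[0,0,0],[0,0,0],[0,0,0],[0,0,0]],"jaw":[10,10,10,10,10]}'
python3 - <<'E'
from h import *
s=r.read_state();M=Ro.from_quat(s["eef_rot"]).as_matrix();print(s["ee_pos"],M[:,2])
E
```

```text
time: 4.85
ee_pos: [0.5331, -0.0236, 0.1787]
eef_rot: [0.993, 0.12, 0.001, 0.001]
ft_force: [-0.2, -0.9, -3.8]
width: 0.0169
time: 5.25
ee_pos: [0.5138, -0.1195, 0.1768]
eef_rot: [0.993, 0.117, -0.0, 0.001]
ft_force: [0.4, 0.8, -4.0]
width: 0.0171
time: 5.75
ee_pos: [0.4958, -0.2075, 0.1558]
eef_rot: [0.993, 0.118, -0.001, -0.0]
ft_force: [0.1, 0.4, -4.5]
width: 0.017
[ 0.49578999 -0.20745506  0.15578976] [-1.77521633e-03  7.86001964e-04 -9.99998115e-01]
```

```bash

python3 -m inch '{"translation":[[0,-0.02,-0.15],[0,-0.02,-0.28],[0,-0.02,-0.28],[0,-0.02,-0.28]],"rot":[[-0.001,-0.002,0],[-0.001,-0.002,0],[-0.001,-0.002,0],[-0.001,-0.002,0]],"jaw":[10,10,10,10]}'
python3 - <<'E'
from h import *
import cv2
s=r.read_state();M=Ro.from_quat(s["eef_rot"]).as_matrix();print(s["ee_pos"],M[:,2],s["width"])
tip=s["ee_pos"]+.0812*M[:,2]
ims=[]
for n in("scene","side"):
    im=eyes.camera(n);p=proj(n,tip,s) if 0 else proj(n,tip);b=proj(n,(.4957,-.2095,.034));print(n,p,b)
    x,y=int(b[0])-30,int(b[1])-50;print("origin",x,y);ims.append(cv2.resize(im[y:y+75,x:x+60],None,fx=6.5,fy=6.5,interpolation=cv2.INTER_CUBIC))
cv2.imwrite("pics/n1.png",np.hstack(ims))
E
```

```text
time: 6.15
ee_pos: [0.496, -0.2086, 0.128]
eef_rot: [0.993, 0.119, 0.0, -0.0]
ft_force: [0.5, 0.3, -4.1]
width: 0.0171
[ 0.49602387 -0.20860472  0.12795848] [ 1.21511106e-04  1.67686175e-04 -9.99999979e-01] 0.017102920979144
scene [221.74912491 270.0526002 ] [221.95935113 274.27702849]
origin 191 224
side [276.8573437  191.04176757] [277.06186266 194.91889296]
origin 247 144
```

View pics/n1.png

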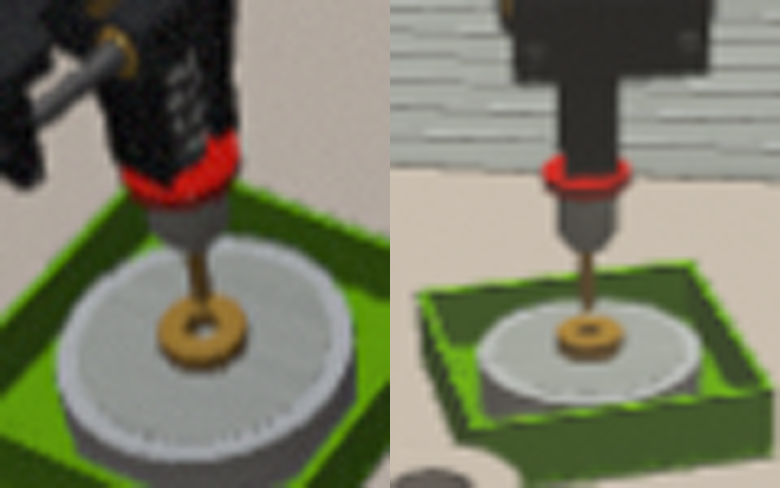

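The tip shows at scene (222.1,270.0) and side (277.3,191.4), with the bore at (222.5,273.8) and (277.8,194.8). The punch hangs straight, just above the bush.

```bash
python3 - <<'E'
from h import *
print(tri(("scene",(222.1,270)),("side",(277.3,191.4))),tri(("scene",(222.5,273.8)),("side",(277.8,194.8))))
E
```

```text
[ 0.49506764 -0.20760691  0.04586175] [ 0.4943518  -0.20818791  0.03441174]
```

```bash

python3 -m inch '{"translation":[[-0.005,-0.007,0],[-0.005,-0.007,-0.06],[-0.005,-0.007,-0.12],[-0.005,-0.007,-0.16],[-0.005,-0.007,-0.16],[-0.005,-0.007,-0.16]],"rot":[[0,0,0],[0,0,0],[0,0,0],[0,0,0],[0,0,0],[0,0,0]],"jaw":[10,10,10,10,10,10]}' 60
```

```text
time: 6.85
ee_pos: [0.4957, -0.2098, 0.1123]
eef_rot: [0.993, 0.119, 0.0, 0.0]
ft_force: [0.3, -0.2, -4.1]
width: 0.0169
```

```bash

python3 -m inch '{"translation":[[0,0.003,-0.02],[0,0.003,-0.04],[0,0.003,-0.04]],"rot":[[0,0,0],[0,0,0],[0,0,0]],"jaw":[10,10,10]}'
python3 -m inch '{"translation":[[0,0,-0.02],[0,0,-0.03],[0,0,-0.03]],"rot":[[0,0,0],[0,0,0],[0,0,0]],"jaw":[10,10,10]}'
```

```text
time: 7.15
ee_pos: [0.496, -0.2096, 0.1086]
eef_rot: [0.993, 0.119, 0.001, 0.0]
ft_force: [0.5, 1.1, -0.1]
width: 0.0173
time: 7.45
ee_pos: [0.4962, -0.2096, 0.1059]
eef_rot: [0.993, 0.119, 0.001, 0.0]
ft_force: [-1.5, 0.6, 3.8]
width: 0.0171
```

```bash

python3 -m inch '{"translation":[[0,0,-0.01],[0,0,-0.02],[0,0,-0.02]],"rot":[[0,0,0],[0,0,0],[0,0,0]],"jaw":[10,10,10]}'
python3 -m inch '{"translation":[[0,0,-0.006],[0,0,-0.012],[0,0,-0.012]],"rot":[[0,0,0],[0,0,0],[0,0,0]],"jaw":[10,10,10]}'
```

```text
time: 7.75
ee_pos: [0.4964, -0.2096, 0.1041]
eef_rot: [0.993, 0.119, 0.001, 0.001]
ft_force: [-3.2, 1.7, 6.7]
width: 0.017
time: 8.05
ee_pos: [0.4965, -0.2096, 0.1033]
eef_rot: [0.993, 0.119, 0.001, 0.001]
ft_force: [-3.4, 0.8, 7.3]
width: 0.0168
```

```bash

python3 -m inch '{"translation":[[-0.005,0,-0.006],[-0.005,0,-0.01],[-0.005,0,-0.01]],"rot":[[0,0,0],[0,0,0],[0,0,0]],"jaw":[10,10,10]}'
```

```text
time: 8.35
ee_pos: [0.4963, -0.2096, 0.1028]
eef_rot: [0.993, 0.119, 0.001, 0.001]
ft_force: [-2.6, 1.5, 7.4]
width: 0.0169
```

```bash

python3 -m inch '{"translation":[[-0.006,0,-0.006],[-0.006,0,-0.01],[-0.006,0,-0.01]],"rot":[[0,0,0],[0,0,0],[0,0,0]],"jaw":[10,10,10]}'
```

```text
time: 8.65
ee_pos: [0.4962, -0.2097, 0.1025]
eef_rot: [0.993, 0.119, 0.002, 0.001]
ft_force: [-2.9, 1.7, 8.5]
width: 0.0166
```

```bash

python3 -m inch '{"translation":[[-0.006,0,-0.01],[-0.006,0,-0.015],[-0.006,0,-0.015]],"rot":[[0,0,0],[0,0,0],[0,0,0]],"jaw":[10,10,10]}'
```

```text
time: 8.95
ee_pos: [0.496, -0.2098, 0.1012]
eef_rot: [0.993, 0.119, 0.002, 0.001]
ft_force: [0.2, -0.2, 1.5]
width: 0.0167
```

The force fell from 12.6 N to 5.6 N net, so the punch tripped. One look before lifting.

```bash
python3 - <<'E'
from h import *
import cv2
s=r.read_state();print(s["ee_pos"],s["ft_force"]);ims=[]
for n in("scene","side"):
    im=eyes.camera(n);b=proj(n,(.4957,-.2095,.034));x,y=int(b[0])-30,int(b[1])-55
    ims.append(cv2.resize(im[y:y+75,x:x+60],None,fx=6.5,fy=6.5,interpolation=cv2.INTER_CUBIC))
cv2.imwrite("pics/n2.png",np.hstack(ims))
E
```

```text
[ 0.49604018 -0.20980638  0.1012111 ] [ 0.22186206 -0.24216904  1.49867609]
```

View pics/n2.png

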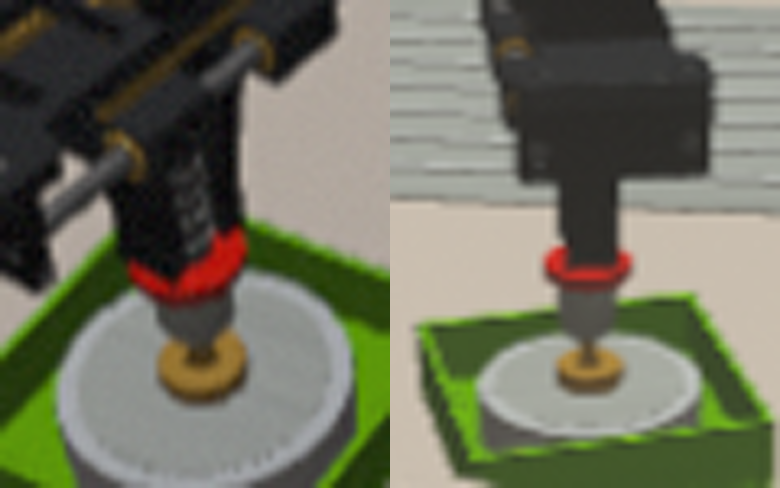

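The nose is centred in the bore and upright in both views (scene ~(200,345), side ~(588,350)). Lift and return.

```bash

python3 -m inch '{"translation":[[0,0,0.1],[0,0,0.3],[0,0,0.6],[0,0,0.8],[0,0,0.8]],"rot":[[0,0,0],[0,0,0],[0,0,0],[0,0,0],[0,0,0]],"jaw":[10,10,10,10,10]}'
python3 -m inch '{"translation":[[0.09,0.4,0],[0.18,0.8,0],[0.18,0.93,0],[0.18,0.93,0]],"rot":[[0,0,0],[0,0,0],[0,0,0],[0,0,0]],"jaw":[10,10,10,10]}'
python3 -m inch '{"translation":[[0.09,0.4,0],[0.16,0.8,0],[0.16,0.86,0],[0.16,0.86,0],[0.16,0.86,0]],"rot":[[0,0,0],[0,0,0],[0,0,0],[0,0,0],[0,0,0]],"jaw":[10,10,10,10,10]}'
python3 - <<'E'
from h import *
s=r.read_state();M=Ro.from_quat(s["eef_rot"]).as_matrix();print(s["ee_pos"],M)
E
```

```text
time: 9.55
ee_pos: [0.4971, -0.2101, 0.1837]
eef_rot: [0.993, 0.119, 0.004, 0.002]
ft_force: [0.7, 0.7, -4.4]
width: 0.0169
time: 9.95
ee_pos: [0.5145, -0.1142, 0.1824]
eef_rot: [0.993, 0.121, 0.003, 0.002]
ft_force: [-0.7, -0.0, -3.3]
width: 0.0169
time: 10.45
ee_pos: [0.5301, -0.0302, 0.1816]
eef_rot: [0.993, 0.12, 0.002, 0.002]
ft_force: [-0.2, 0.5, -5.3]
width: 0.0172
[ 0.53007573 -0.03020087  0.18164522] [[ 0.97118462  0.23827397  0.00509361]
 [ 0.23829182 -0.97118821 -0.00323521]
 [ 0.00417599  0.00435576 -0.99998179]]
```

```bash

python3 -m inch '{"translation":[[0.02,0.065,0],[0.02,0.065,-0.1],[0.02,0.065,-0.2],[0.02,0.065,-0.2],[0.02,0.065,-0.2]],"rot":[[0.003,0.005,0],[0.003,0.005,0],[0.003,0.005,0],[0.003,0.005,0],[0.003,0.005,0]],"jaw":[10,10,10,10,10]}'
python3 - <<'E'
from h import *
import cv2
s=r.read_state();M=Ro.from_quat(s["eef_rot"]).as_matrix();print(s["ee_pos"],M[:,2]);ims=[]
tip=s["ee_pos"]+.0812*M[:,2]
for n in("scene","side"):
    im=eyes.camera(n);b=proj(n,(.5317,-.0237,.066));x,y=int(b[0])-30,int(b[1])-50;print(x,y,b,proj(n,tip))
    ims.append(cv2.resize(im[y:y+75,x:x+60],None,fx=6.5,fy=6.5,interpolation=cv2.INTER_CUBIC))
cv2.imwrite("pics/n3.png",np.hstack(ims))
E
```

```text
time: 10.95
ee_pos: [0.5317, -0.0239, 0.1611]
eef_rot: [0.993, 0.12, -0.001, -0.0]
ft_force: [-1.0, 0.4, -3.9]
width: 0.0174
[ 0.53172431 -0.02392681  0.16107684] [-1.21512191e-03  2.60679757e-05 -9.99999261e-01]
266 182 [296.83972082 232.52055066] [296.7855706  227.96715146]
222 168 [252.86967158 218.13158209] [252.6683516 213.0531236]
```

View pics/n3.png

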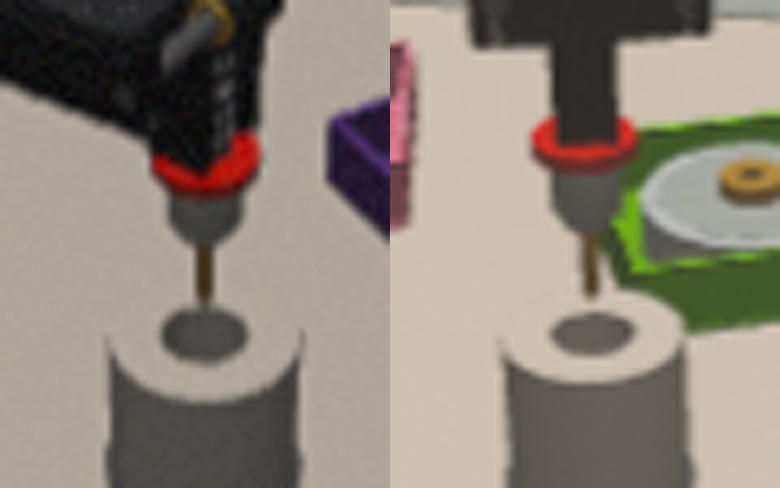

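Tip and hole line up: scene columns 297.4 and 297.4, side 253.1 and 253.1. Insert in stages.

```bash

python3 -m inch '{"translation":[[0,0,-0.2],[0.002,0,-0.4],[0.002,0,-0.4],[0.002,0,-0.4]],"rot":[[0,-0.001,0],[0,-0.001,0],[0,-0.001,0],[0,-0.001,0]],"jaw":[10,10,10,10]}'
```

```text
time: 11.45
ee_pos: [0.5326, -0.0237, 0.1224]
eef_rot: [0.993, 0.12, 0.001, 0.0]
ft_force: [-0.1, -0.4, -3.4]
width: 0.0171
```

```bash

python3 -m inch '{"translation":[[-0.006,0,-0.1],[-0.006,0,-0.2],[-0.006,0,-0.2],[-0.006,0,-0.2]],"rot":[[0,0,0],[0,0,0],[0,0,0],[0,0,0]],"jaw":[10,10,10,10]}'
python3 -m inch '{"translation":[[-0.004,0,-0.07],[-0.004,0,-0.12],[-0.004,0,-0.12],[-0.004,0,-0.12]],"rot":[[0,0,0],[0,0,0],[0,0,0],[0,0,0]],"jaw":[10,10,10,10]}'
```

```text
time: 11.85
ee_pos: [0.5318, -0.0237, 0.1022]
eef_rot: [0.993, 0.12, 0.0, -0.0]
ft_force: [-0.7, -0.5, -2.9]
width: 0.0168
time: 12.25
ee_pos: [0.5314, -0.0236, 0.0901]
eef_rot: [0.993, 0.12, 0.0, -0.0]
ft_force: [0.5, 0.6, -4.1]
width: 0.0173
```

```bash

python3 -m inch '{"translation":[[0.004,0,-0.015],[0.004,0,-0.028],[0.004,0,-0.028],[0.004,0,-0.028]],"rot":[[0,0,0],[0,0,0],[0,0,0],[0,0,0]],"jaw":[10,10,10,10]}'
```

```text
time: 12.65
ee_pos: [0.5318, -0.0236, 0.0873]
eef_rot: [0.993, 0.12, 0.0, -0.0]
ft_force: [0.2, 0.3, -3.5]
width: 0.0171
```

Nearly seated. Release, then withdraw.

```bash

python3 -m inch '{"translation":[[0,0,-0.006],[0,0,-0.006],[0,0,-0.006],[0,0,-0.006],[0,0,-0.006],[0,0,-0.006],[0,0,-0.006]],"rot":[[0,0,0],[0,0,0],[0,0,0],[0,0,0],[0,0,0],[0,0,0],[0,0,0]],"jaw":[10,10,22,35,50,60,60]}'
python3 -m inch '{"translation":[[0,0,0.15],[0,0,0.4],[0,0,0.8],[0,0,0.9],[0,0,0.9]],"rot":[[0,0,0],[0,0,0],[0,0,0],[0,0,0],[0,0,0]],"jaw":[60,60,60,60,60]}'
python3 - <<'E'
from h import *
import cv2
ims=[]
for n in("scene","side"):
    im=eyes.camera(n);b=proj(n,(.5317,-.0237,.066));x,y=int(b[0])-30,int(b[1])-45;print(x,y)
    ims.append(cv2.resize(im[y:y+75,x:x+60],None,fx=6.5,fy=6.5,interpolation=cv2.INTER_CUBIC))
cv2.imwrite("pics/n4.png",np.hstack(ims))
E
```

```text
time: 13.35
ee_pos: [0.5318, -0.0237, 0.0867]
eef_rot: [0.993, 0.12, 0.0, -0.0]
ft_force: [-0.3, -0.8, 0.2]
width: 0.0461
time: 13.85
ee_pos: [0.5331, -0.0236, 0.1793]
eef_rot: [0.993, 0.12, 0.002, 0.001]
ft_force: [0.8, 0.7, -0.6]
width: 0.0601
266 187
222 173
```

View pics/n4.png

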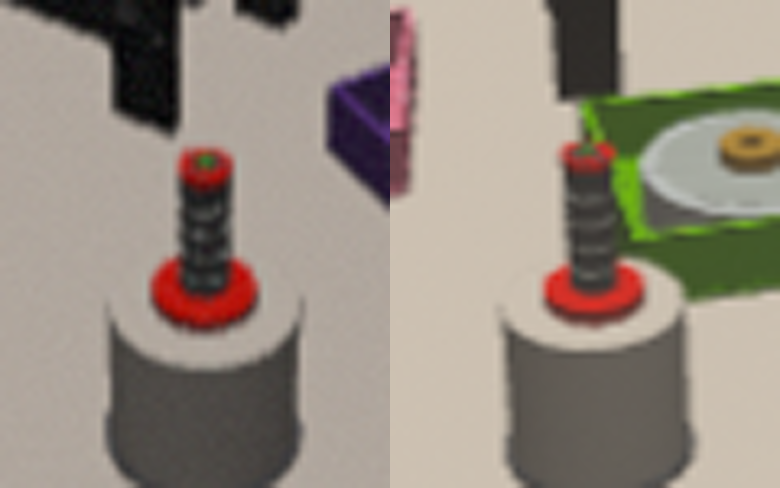

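The punch is seated upright: its cap is at scene (297.8,211.3) against (297.6,211.6) at the start, the flange is on the mouth, and the gripper is clear. Handing in.

```bash
python3 -m inch '{"translation":[[0,0,0],[0,0,0]],"rot":[[0,0,0],[0,0,0]],"jaw":[60,60]}'; python3 -c "
from bench import r
print(r.close_job())"
```

```text
time: 14.15
ee_pos: [0.5308, -0.0238, 0.1752]
eef_rot: [0.993, 0.12, -0.001, -0.0]
ft_force: [-0.5, 0.1, -0.1]
width: 0.0601
the job is handed in; nothing more can be done
None
```

I tripped the punch once in the bush of the small green tray, put it back in its stand and let go of it. The job was handed in at 14.15 s with no verdict reported.

- **Press:** the nose met the disc with the tip about 28 mm above the bench. The net force rose to about 12.6 N, then dropped to 5.6 N, and I stopped there, well short of the end stop and the 25 N limit.
- **Trip:** the force drop is my only evidence that it tripped. The gripper hid the green pin, so I did not see it rise.
- **Position:** two camera views taken just after the trip showed the nose in the bore and the punch upright.
- **Return:** the flange is on the mouth, the punch stands upright and the cap is within half a pixel of where it started. The gripper is open, with its tips about 35 mm above the pin.
- **Bystanders:** the arm's path stayed away from the jar, the plaster model and the purple tray. I did not measure the jar and model again at the end.
- **Disagreement:** the cameras put the disc about 4 mm lower than where I felt it. They also read the known flange height about 3 mm too low, so I went by feel.

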